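Bolt the tuning-fork hatch through its slotted cam disc

TASK

Lock the hatch in the cart top with a fingertip: push the chrome lever of the brass disc round until the slot in the disc lines up with the red bolt bar, then push the bar by its tab along its guide, through the slot and fully home against the end wall of the yellow keeper. Only push gently: grip nothing, do not lift the bar, and see that everything else on the cart stays where it is.

Things in the scene. Friction and masses are not known exactly. Their poses are not given: they have to be found in the camera images.
- lock: Fixed hatch lock on the cart top. Origin: on the disc's axis at the cart top (z = 0). z up; y is the way the bar is pushed; seen by the robot y is roughly left, x roughly away. All lock x, y, z below are in mm in this frame. Grey deck plate (8 thick, x -90..90, y -205..43), blue hatch plate (8 thick, x -90..90, y 47..190).
- guide (a point): Lock (0, -125, 16): middle of the floor of the dark bar guide that runs along y, from y -205 to -45. Floor 16 mm above the cart top, two side walls 24 mm high, 21 mm apart inside and 41 mm over all; open above.
- slot (a point): Lock (0, 0, 15): middle of the floor of the slot across the brass disc. Disc: radius 42 mm, top 39 mm above the cart top. Slot: right across, open above, 25 mm wide, floor 15 mm high, mouths flared by 4.5 mm on each side. Turns with the disc (y along the slot).
- disc (a joint): Disc angle about the lock's z, rad, anticlockwise from above. 0 = slot in line with the bar, lever along lock +x. Starts at 0.75 to 1.5, lever towards the keeper. Turns -0.6 to 1.65, no stop or click at 0; friction (about 0.12 N m) keeps it where it is left. The bar is blocked unless the slot is lined up within about 0.2; the tapered nose then brings it in line.
- lever_post (a point): Upright round post (15 mm diameter, top 80 mm above the cart top) near the end of the chrome lever; this point is on its axis, 98 mm from the disc's axis, 65 mm above the cart top. The lever is a flat arm 13 mm wide, 39 to 51 mm above the cart top, 19 to 105 mm from the axis; it passes above the keeper. At disc angle a it lies at angle a from lock +x.
- bar_nose (a point): Centre of the nose of the loose red bolt bar, 9 mm above its underside. Bar: 18 wide, 18 high, 130 mm long, about 0.36 kg, nose tapered to 8 mm width over the last 10 mm; lies in the guide, underside 16 mm above the cart top, nose towards the disc. Axes as the lock's. Starts at lock y -65..-50; fully home it is at lock y = 72.
- bar_mid (a point): Centre of the bar's body, 65 mm behind the nose, 9 mm above its underside; axes as for the nose.
- bar_tab (a point): Middle of the bar's flat upright back face (130 mm behind the nose), 30 mm above the bar's underside (46 above the cart top): the face to push. The tab is 30 mm wide across the bar, 10 mm thick, and stands from the bar's top (34 mm) to 58 mm above the cart top. Sliding takes about 2 N.
- keeper_end (a point): Lock (0, 72, 23): near face of the end wall of the yellow keeper, which stops the bar. Keeper: two cheeks 24 mm apart inside, 44 mm over all, 30 mm high, y 46..90, open above and towards the disc.
- block: Bystander: hardwood striking block, 36 x 70 x 26 mm, on the deck plate beside the guide (lock x about 64, y about -140). Origin: centre of underside.
- mute: Bystander: small black violin mute, 30 x 36 x 23 mm, on the hatch plate (lock x about -66, y about 150). Origin: centre of underside.
- glock_bar: Bystander: nickel-plated glockenspiel bar, 200 x 32 x 14 mm, on the robot's right. Origin: centre of underside.
- speaker: Bystander: grey cone speaker, cone upwards, 120 x 120 x 109 mm, on the robot's left. Origin: centre of underside.
- tube1: Bystander: aluminium wind chime tube, 25 mm diameter, 200 mm long, with two square rubber collars, lying at the back. Origin: centre of underside.
- tube2: Bystander: second wind chime tube, like the first, lying at the back. Origin: centre of underside.
- fork_box: Bystander: tuning fork standing on a wooden resonance box 170 x 90 x 55 mm, 200 mm high in all, at the back left. Origin: centre of underside.
- bar: The loose red bolt bar as a whole. Origin: centre of its underside, 65 mm behind the nose; axes as for the nose.
Mind the look-alikes: they are no part of the job. Of the things shaped like the bar, the red one is meant.

How it is judged:
On the way:
1. the slot is lined up with the bar (disc within 0.2 rad of 0) while the bar has not yet passed into the disc's middle (value of joint disc between -0.2 and 0.2 rad and y of bar_nose in the frame of lock below -0.015 m), for 0.1 s.
At the end, for the whole second after the job is handed in: The bar lies at rest in guide, slot and keeper, its nose within 5 mm of the keeper's end wall and within 6 mm of the centre line, lying flat (within 5 mm of its height, 0.07 rad of the line), with the disc within 0.15 rad of lined up (y of bar_nose in the frame of lock above 0.067 m and x of bar_nose in the frame of lock between -0.006 and 0.006 m and z of bar_mid in the frame of lock between 0.019 and 0.029 m and angle between the y axis of bar_mid and the y axis of lock, either way round below 0.07 rad and value of joint disc between -0.15 and 0.15 rad and linear speed of bar below 0.01 m/s); the robot touches nothing.
It fails at once if the bar is lifted more than 12 mm (z of bar_mid in the frame of lock above 0.037 m).
It fails at once if the bar or the lock with its lever is gripped or rammed (over 35 N from the fingers) (contact force between the fingers and bar above 35 N or contact force between the fingers and lock above 35 N).
It fails at once if a bystander is moved more than 20 mm (distance of any of block, mute, glock_bar, speaker, tube1, tube2, fork_box from where it was at the start of the episode above 0.02 m).
It also fails if it takes over 48 s, if anything falls off the work surface, if the arm or the gripper's body presses on something with over 40 N, if the wrist force passes 120 N, or if a joint passes its speed limit or range.

ROBOT

A 6-joint arm with a two-finger parallel gripper is mounted at the origin on the work surface. World frame = base frame: x ahead of the robot, y to its left, z up, the work surface at z = 0. Lengths are in m, angles in rad, forces in N, time in s.
With the tool pointing down it reaches from about 0.25 to 0.725 m from the base axis. Payload 4 kg.
Tool frame: the origin (TCP) lies between the finger pads; the fingertips stand bot.tips_ahead ahead of it and the grasp point (between the pads) lies 11 mm behind it (bot.tips_ahead is the distance from the TCP to the fingertips, in m); z points along the fingers, y is the direction in which the jaws open and shut (so a half turn about z gives the same grasp; the last joint's range is limited). The gripper opens to 85 mm and grips with 20 to 120 N. Pads are 22 mm wide; open, the fingers measure 114 mm over their backs; the gripper's body (76 mm by 85 mm) begins 54 mm behind the grasp point. The pads swing forward as they close: fully open they stand 13 mm farther back than shut.
Start: joints at [-1.206, 0.241, 0.005, 1.335, 0, 1.571], TCP at [0.178, -0.467, 0.206] pointing down, gripper open.
Joint ranges: [-2.72, 2.72], [-1.05, 1.87], [-1.09, 1.28], [-1.99, 2.15], [-1.42, 1.44], [-3.14, 3.14]. Speed limits (rad/s): [2.79, 2.79, 3.14, 3.14, 3.14, 3.14].

INTERFACE

Orientations are given as a rotation vector (axis times angle).
In Python, from rig import monitor, viewer, ticket, bot gives the robot as it stands.
- The arm moves only by the tool move_arm, never from a script. Its argument "plan" is a list that holds one entry, the list of rows, each a list of 6 numbers: the shift along the world's x, y, z in mm, then the turn, a rotation vector about the world's x, y, z in degrees. A call has 1 to 8 rows; each row shifts and turns the commanded pose from where the row before left it; what a row does not reach is not made up. A row lasts 1/12 s, in which the tool goes at most 41.7 mm and 7.16 degrees, less where a joint would pass 70% of its speed; a pose out of reach is approached as far as the arm can. A call is refused whole if a number of a shift passes 41.7 or a number of a turn 7.16, either way. A call with a gripper value outside its range is refused whole. "jaw" is the finger opening in mm, from 0 to 85.4, set as the call begins (left out, the last holds). The fingers move at their own pace and stop on an object; "newtons" is the grip in N (left out, the last holds). Time passes only in rows, so rows that do not move let the fingers close. It gives the time, the measured TCP pose, the force and the opening at its end, in the units of the state.
- monitor.state(): the state, without advancing time (a new reading comes with each control period).
- viewer.read_camera(name): name is "scene" or "top" or "wrist"; returns a dict with "color" (420x560x3 uint8, red, green, blue), "fx", "fy", "cx", "cy" (pixels), "dist" ([k1, k2, p1, p2, k3] as OpenCV has them; the pictures are not rectified), "pose" (4x4, takes a point from camera to world coordinates); the wrist camera has in their place "mount" (4x4, takes a point from camera to tool coordinates, whose origin is the TCP and whose axes are the flange's). Camera axes: x right, y down, z forward; pixel columns grow to the right and rows downward; lengths in m; the calibration is good to about 2 mm. A picture is of the moment at which its call begins: read the wrist's pose just before it. There is no depth.
- ticket.sign_off(): hands the job in, once; it reports no verdict.
The state is a dict: "t": time; "joint_positions": joint angles; "qvel": joint speeds; "joint_efforts": joint torques, N m; "tool_pos": TCP position; "orientation": TCP orientation; "contact_force": force on the tool from outside, world axes, zero at the start; "ft_torque": the same for the moment, N m; "gripper_width": opening from 0.0 (shut) to 1.0 (fully open).
Only numpy, scipy, OpenCV 4.12 (cv2) and the standard library are available. Lean on these libraries where they do the work, as an engineer would, in place of code of your own. Each camera call takes 0.05 s, during which the arm holds its last target.

## Working session

There is one attempt and no reset: what is moved stays moved. The work goes in short steps, Python scripts to look and compute and a tool call to move; the robot and the scene stay as the last step left them, time stands still between calls to the robot, and variables do not carry over. Pictures are saved under pics/ and viewed, and the job is handed in when it is done.

Besides the shell and the picture viewer there is one more tool, called as name([rows], argument=value, ...), one row to a line, values as JSON. move_arm: Moves the arm, as the interface text tells. Its arguments: {"type":"object","properties":{"plan":{"type":"array"},"jaw":{"type":"number"},"newtons":{"type":"number"}},"required":["plan"]}

```bash
ls; mkdir -p pics
python3 - <<'E'
from rig import monitor, viewer, ticket, bot
import cv2,numpy as np
s=monitor.state();print(s, bot.tips_ahead)
for n in ("scene","top","wrist"):
    c=viewer.read_camera(n);cv2.imwrite(f"pics/{n}0.png",c["color"][:,:,::-1]);
    print(n,c["fx"],c["fy"],c["cx"],c["cy"],c["dist"]);print(np.round(c.get("pose",c.get("mount")),4))
E
```

```text
pics
{'t': 0.0, 'joint_positions': array([-1.20603200e+00,  2.41424762e-01,  3.69709016e-03,  1.33521453e+00,
        4.03627801e-06,  1.57079613e+00]), 'qvel': array([-1.29640402e-03,  9.56081558e-05, -1.26875230e-03, -4.18135326e-04,
       -3.30615562e-04,  1.53284902e-04]), 'joint_efforts': array([ 9.50412104e-04, -3.72319150e+01,  2.52408278e+01,  1.70213613e-02,
        3.44209661e-05,  8.42666736e-06]), 'tool_pos': array([ 0.1781141 , -0.46644429,  0.2052968 ]), 'orientation': array([-3.08741142e+00, -5.69416672e-01,  6.04716235e-04]), 'contact_force': array([ 0.18945561, -0.21113706,  0.97198542]), 'ft_torque': array([-0.02888688,  0.05464159, -0.03502056]), 'gripper_width': 0.9988649764231513} 0.008
scene 391.86188388724077 391.86188388724077 272.98853585232837 214.6837932738504 [0.01206809 0.         0.         0.         0.        ]
[[-0.6642  0.4802 -0.5729  1.1918]
 [ 0.7474  0.4386 -0.499   0.5537]
 [ 0.0116 -0.7596 -0.6502  0.7392]
 [ 0.      0.      0.      1.    ]]
top 423.4044591088519 423.4044591088519 277.68832145003466 200.56273708944664 [-0.06075654  0.          0.          0.          0.        ]
[[-0.0149 -0.9889  0.1477  0.4217]
 [-0.9997  0.0179  0.0193  0.0276]
 [-0.0217 -0.1474 -0.9888  1.1759]
 [ 0.      0.      0.      1.    ]]
wrist 312.39215424655345 312.39215424655345 282.8056799352888 212.41376766358323 [0.01932724 0.         0.         0.         0.        ]
[[ 2.000e-04 -9.525e-01 -3.046e-01  7.820e-02]
 [ 1.000e+00 -2.000e-04  1.400e-03 -5.000e-04]
 [-1.400e-03 -3.046e-01  9.525e-01 -1.678e-01]
 [ 0.000e+00  0.000e+00  0.000e+00  1.000e+00]]
```

View pics/top0.png

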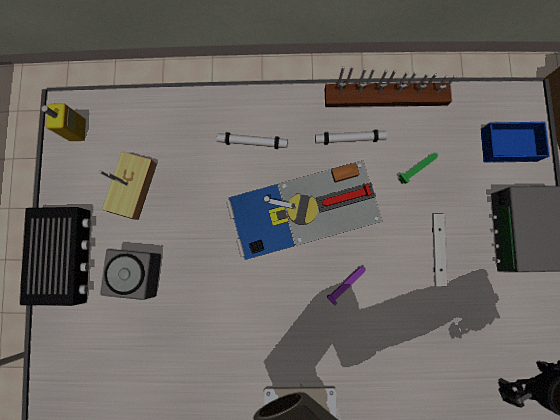

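View pics/scene0.png

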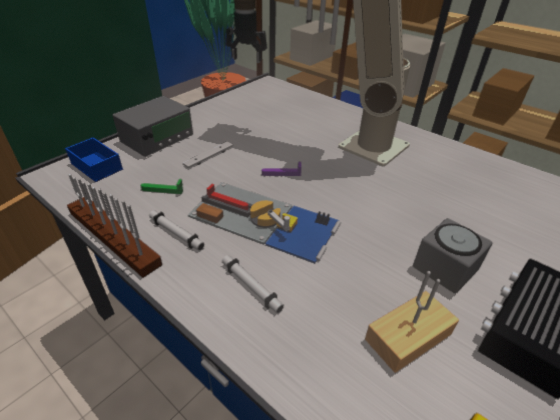

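The top view shows the red bar in the guide at about (347,195), with its tab at about (369,189). The brass disc is at (301,208), the lever post at (268,199) and the yellow keeper at (279,215). Look-alikes are the purple bar at (346,284) and the green bar at (418,167), both lying loose on the cart top. The red one in the guide fits the description. I'll confirm with enlarged crops.

```bash
cat > h.py <<'E'
from rig import monitor, viewer, ticket, bot
import cv2,numpy as np
from scipy.spatial.transform import Rotation as R
def grab(n):
    s=monitor.state(); c=viewer.read_camera(n)
    if n=="wrist":
        T=np.eye(4);T[:3,:3]=R.from_rotvec(s["orientation"]).as_matrix();T[:3,3]=s["tool_pos"]
        c["pose"]=T@c["mount"]
    c["K"]=np.array([[c["fx"],0,c["cx"]],[0,c["fy"],c["cy"]],[0,0,1]]);c["dist"]=np.array(c["dist"],float)
    return c
def ray(c,px):
    p=cv2.undistortPoints(np.array(px,float).reshape(-1,1,2),c["K"],c["dist"]).reshape(-1,2)
    d=np.c_[p,np.ones(len(p))]@c["pose"][:3,:3].T
    return c["pose"][:3,3],d/np.linalg.norm(d,axis=1)[:,None]
def onz(c,px,z):
    o,d=ray(c,px); return o+d*((z-o[2])/d[:,2])[:,None]
def tri(views):
    A=np.zeros((3,3));b=np.zeros(3);L=[]
    for c,px in views:
        o,d=ray(c,px);d=d[0];P=np.eye(3)-np.outer(d,d);A+=P;b+=P@o;L.append((P,o))
    x=np.linalg.solve(A,b);return x,[np.linalg.norm(P@(x-o)) for P,o in L]
def proj(c,X):
    W=np.linalg.inv(c["pose"]);return cv2.projectPoints(np.array(X,float).reshape(-1,1,3),cv2.Rodrigues(W[:3,:3])[0],W[:3,3],c["K"],c["dist"])[0].reshape(-1,2)
def crop(c,x0,y0,w,h,k,f):
    im=c["color"][y0:y0+h,x0:x0+w,::-1];cv2.imwrite(f,cv2.resize(im,None,fx=k,fy=k,interpolation=cv2.INTER_CUBIC))
E
python3 - <<'E'
from h import *
c=grab("top");crop(c,220,150,180,120,4,"pics/topc.png")
for n,p,z in(("disc",(301,208),.04),("tab",(369,189),.05),("post",(268,199),.08),("keeper",(279,215),.03)):print(n,onz(c,p,z).round(3))
c=grab("scene");crop(c,180,175,180,90,4,"pics/scenec.png")
E
```

```text
disc [[ 0.57  -0.013  0.04 ]]
tab [[ 0.617 -0.197  0.05 ]]
post [[0.59  0.074 0.08 ]]
keeper [[0.553 0.047 0.03 ]]
```

View pics/topc.png

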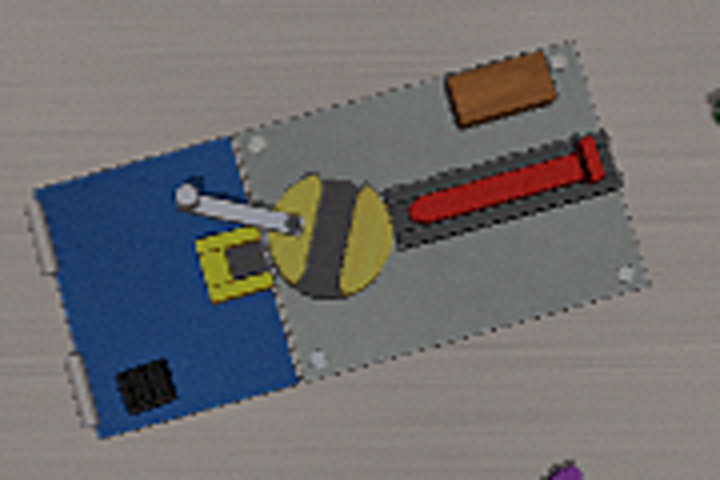

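View pics/scenec.png

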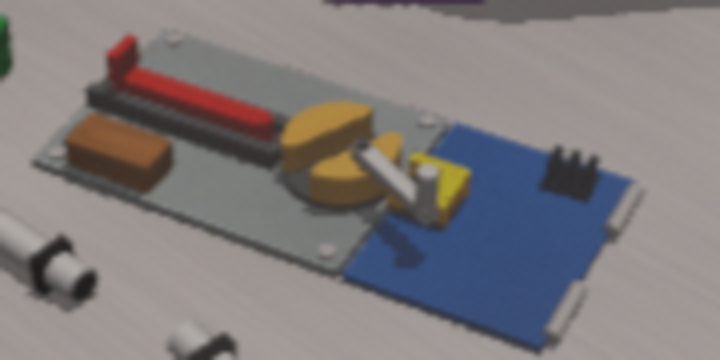

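```bash
cat >> h.py <<'E'
def fit2(L,W):
    # rigid 2D: W = t + R L
    l=L-L.mean(0);w=W-W.mean(0);th=np.arctan2((l[:,0]*w[:,1]-l[:,1]*w[:,0]).sum(),(l*w).sum())
    M=np.array([[np.cos(th),-np.sin(th)],[np.sin(th),np.cos(th)]]);t=W.mean(0)-M@L.mean(0)
    return th,t,W-(L@M.T+t)
E
python3 - <<'E'
from h import *
f=lambda x,y,k,ox,oy:(ox+(x+.5)/k-.5,oy+(y+.5)/k-.5)
c=grab("top");d=grab("scene")
px=[f(x,y,4,220,150) for x,y in((36,188),(100,437),(577,42),(650,285))]
L=np.array([(90,190),(-90,190),(90,-205),(-90,-205)])/1e3
W=onz(c,px,.008)[:,:2];print(W.round(4));th,t,r=fit2(L,W);print(th,t,(r*1e3).round(1))
ps=[f(x,y,4,180,175) for x,y in((541,350),(637,181),(35,162),(165,30))]
for i in range(4):
  x,e=tri([(c,px[i]),(d,ps[i])]);print(x.round(4),np.round(e,4))
# post top centre, tab
x,e=tri([(c,f(185,193,4,220,150)),(d,f(429,171,4,180,175))]);print("post",x,e)
M=np.array([[np.cos(th),-np.sin(th)],[np.sin(th),np.cos(th)]])
l=M.T@(x[:2]-t);print("post lock",l,np.hypot(*l),np.arctan2(l[1],l[0]))
for nm,a,b in(("tab +x top corner",(590,137),(137,38)),):
  x,e=tri([(c,f(*a,4,220,150)),(d,f(*b,4,180,175))]);print(nm,x,e,M.T@(x[:2]-t))
p=onz(c,[f(*a,4,220,150) for a in((605,180),(596,135),(413,210))],.05)
print(((p[:,:2]-t)@M*1e3).round(1))
print("disc slot angle check")
E
```

```text
[[ 0.6099  0.1878]
 [ 0.4362  0.1435]
 [ 0.7073 -0.1949]
 [ 0.5342 -0.2376]]
0.24973366645119097 [ 0.57003872 -0.01801192] [[-0.4 -0.5]
 [ 0.3 -0.3]
 [-0.6 -0.4]
 [ 0.7  1.3]]
[0.6102 0.1892 0.0029] [0.0009 0.0009]
[0.4361 0.1439 0.0055] [0.0002 0.0002]
[ 7.077e-01 -1.947e-01  1.000e-04] [0.0022 0.0022]
[ 0.5353 -0.2395  0.0028] [0.001 0.001]
post [0.59339115 0.07998273 0.07833855] [np.float64(1.0599037227660438e-05), np.float64(1.059903722764663e-05)]
post lock [0.04684697 0.08918323] 0.10073870566503396 1.0871227515623707
tab +x top corner [ 0.62126067 -0.18158391  0.07232974] [np.float64(0.008439937707824443), np.float64(0.008439937707824328)] [ 0.00920681 -0.171157  ]
[[ -14.8 -185.4]
 [  16.3 -188.6]
 [  -0.2  -55.2]]
disc slot angle check
```

The enlarged crops confirm that the red bar sits in the dark guide on the grey plate, with its tab at the guide's outer end. The purple and green bars lie loose away from the lock. Lock yaw is about 0.25, with its origin at about (0.570, -0.018). The lever stands at about 1.09 rad. Next I'll move in with the jaw shut and look with the wrist camera.

move_arm([
  [[20,23,3,0,0,0],[20,23,3,0,0,0],[20,23,3,0,0,0],[20,23,3,0,0,0],[20,23,3,0,0,0],[20,23,3,0,0,0],[20,23,3,0,0,0],[20,23,3,0,0,0]],
], jaw=0, newtons=20)

```text
t: 1.02
tool_pos: [0.3391, -0.2819, 0.2305]
orientation: [3.089, 0.569, 0.0]
contact_force: [0.8, -0.4, -0.5]
gripper_width: 0.002
```

move_arm([
  [[20,23,3,0,0,0],[20,23,3,0,0,0],[20,23,3,0,0,0],[20,23,3,0,0,0],[20,23,3,0,0,0],[20,23,3,0,0,0],[20,23,3,0,0,0],[0,0,0,0,0,0]],
])

```text
t: 1.68
tool_pos: [0.4816, -0.1185, 0.2514]
orientation: [-3.087, -0.578, -0.004]
contact_force: [0.8, 0.3, -1.2]
gripper_width: 0.003
```

Run:
```python
from h import *
import pickle
c=grab("wrist");s=monitor.state();print(s["t"],s["tool_pos"],s["orientation"],s["joint_positions"].round(3),s["contact_force"],s["gripper_width"])
cv2.imwrite("pics/w1.png",c["color"][:,:,::-1]);pickle.dump(c,open("w1.pkl","wb"))
```

```text
1.7333 [ 0.47989473 -0.12024127  0.2511249 ] [3.08816951e+00 5.76699399e-01 7.86656562e-04] [-0.246  0.215  0.088  1.444  0.     2.527] [-0.32459159 -0.4337801  -0.13043969] 0.0022380008730951196
```

View pics/w1.png

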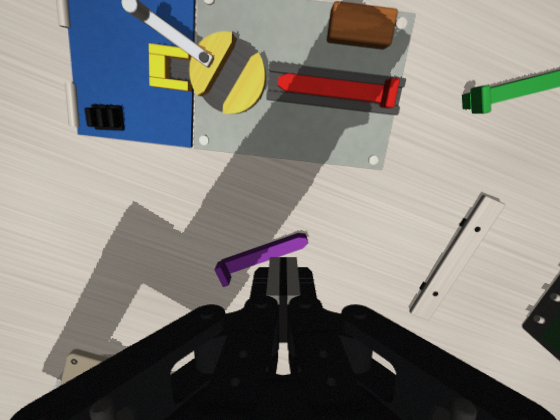

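The wrist view shows the bar at (340,88) with its tab at (392,93), the disc at (228,72), the keeper at (170,66) and the post at (130,6), close to the picture's edge. I'll move along for a second view.

move_arm([
  [[10,24,0,0,0,0],[10,24,0,0,0,0],[10,24,0,0,0,0],[10,24,0,0,0,0],[10,24,0,0,0,0],[10,24,0,0,0,0],[0,0,0,0,0,0],[0,0,0,0,0,0]],
])

```text
t: 2.4
tool_pos: [0.5381, 0.022, 0.2508]
orientation: [3.089, 0.572, -0.002]
contact_force: [-0.2, 0.6, 0.3]
gripper_width: -0.004
```

Run:
```python
from h import *
import pickle
c=grab("wrist");s=monitor.state();print(s["t"],s["tool_pos"],s["orientation"],s["joint_positions"].round(3),s["contact_force"],s["gripper_width"])
cv2.imwrite("pics/w2.png",c["color"][:,:,::-1]);pickle.dump(c,open("w2.pkl","wb"))
c1=pickle.load(open("w1.pkl","rb"));crop(c1,50,0,390,180,2,"pics/w1c.png")
```

```text
2.45 [0.53785573 0.02123894 0.2509422 ] [ 3.08896906e+00  5.69743731e-01 -1.74384376e-03] [ 4.000e-02  3.060e-01  2.080e-01  1.474e+00 -1.000e-03  2.817e+00] [-0.43576899 -0.1177273  -0.98108558] -0.007600638709822642
```

View pics/w2.png

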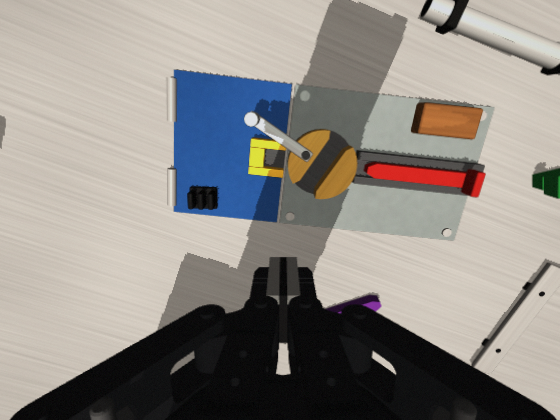

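View pics/w1c.png

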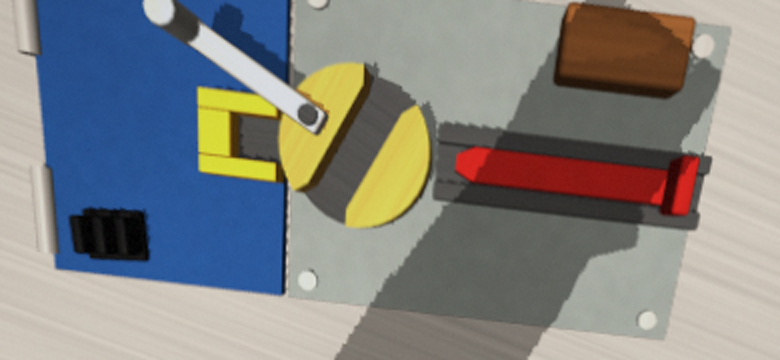

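Run:
```python
from h import *
import pickle
c1,c2=[pickle.load(open(f"w{i}.pkl","rb")) for i in(1,2)];c2["K"]=c1["K"]
L=np.array([(90,190),(-90,190),(90,-205),(-90,-205)])/1e3
W=onz(c2,[(174,70),(175,211),(493,106),(455,241)],.008)[:,:2];th,t,r=fit2(L,W);print(th,t,(r*1e3).round(1))
M=np.array([[np.cos(th),-np.sin(th)],[np.sin(th),np.cos(th)]])
g=lambda x,y:(50+(x+.5)/2-.5,(y+.5)/2-.5)
for n,a,b in(("post",(130,5),(251,119)),("grey nearR",g(664,338),(455,241)),("blue nearL",g(57,268),(175,211)),
   ("hub",g(310,115),(306,155)),("tab top far corner",g(697,157),(485,171)),("nose",g(457,160),(367,168))):
    x,e=tri([(c1,a),(c2,b)]);l=M.T@(x[:2]-t);print(n,x.round(4),np.round(e[0],4),(l*1e3).round(1),"pol",np.hypot(*l).round(4),np.arctan2(l[1],l[0]).round(3))
# disc mask
hsv=cv2.cvtColor(c2["color"],cv2.COLOR_RGB2HSV)
m=cv2.inRange(hsv,(10,90,40),(35,255,255));m[:,:287]=0;m[:, 360:]=0;m[:125]=0;m[205:]=0
p=cv2.findNonZero(m);(x,y),rr=cv2.minEnclosingCircle(p);print("disc",x,y,rr,onz(c2,[(x,y)],.039))
```

```text
0.2592935495600222 [ 0.57089202 -0.01762781] [[-0.4 -0.6]
 [ 2.  -1.1]
 [-0.8  2.8]
 [-0.8 -1. ]]
post [0.5922 0.0789 0.0755] 0.0005 [45.4 87.8] pol 0.0989 1.094
grey nearR [ 0.5367 -0.2351  0.0146] 0.0002 [ -88.8 -201.5] pol 0.2202 -1.986
blue nearL [0.4366 0.1421 0.0076] 0.0004 [-88.9 188.8] pol 0.2087 2.011
hub [0.5765 0.0076 0.0507] 0.0001 [11.9 23. ] pol 0.0259 1.093
tab top far corner [ 0.633  -0.1935  0.0542] 0.0009 [  14.9 -185.9] pol 0.1865 -1.491
nose [ 0.5865 -0.0722  0.0289] 0.0001 [  1.1 -56.7] pol 0.0568 -1.551
disc 322.2415771484375 163.7471923828125 35.4279670715332 [[ 0.57259473 -0.01611208  0.039     ]]
```

move_arm([
  [[2,8,-12,0,0,7],[2,8,-12,0,0,7],[2,8,-12,0,0,7],[2,8,-12,0,0,7],[2,8,-12,0,0,7],[2,8,-12,0,0,7],[2,9,-12,0,0,7],[2,9,-12,0,0,7]],
])

```text
t: 3.12
tool_pos: [0.554, 0.0862, 0.1549]
orientation: [2.457, 1.957, -0.001]
contact_force: [-1.2, 0.7, 0.3]
gripper_width: 0.0
```

move_arm([
  [[0,0,-14,0,0,0],[0,0,-14,0,0,0],[0,0,-14,0,0,0],[0,0,-14,0,0,0],[0,0,-14,0,0,0],[0,0,-14,0,0,0],[0,0,0,0,0,0],[0,0,0,0,0,0]],
])

```text
t: 3.78
tool_pos: [0.5534, 0.0863, 0.0708]
orientation: [-2.462, -1.951, 0.003]
contact_force: [-0.5, 0.4, 0.7]
gripper_width: 0.002
```

Run:
```python
from h import *
c=grab("wrist");s=monitor.state();print(s["t"],s["tool_pos"],s["orientation"],s["joint_positions"].round(3),s["contact_force"])
Rm=R.from_rotvec(s["orientation"]).as_matrix();print(np.degrees(np.arctan2(Rm[1,0],Rm[0,0])),Rm[:,2])
th=.253;M=np.array([[np.cos(th),-np.sin(th)],[np.sin(th),np.cos(th)]]);print("lock",M.T@(s["tool_pos"][:2]-[.5707,-.0175]))
cv2.imwrite("pics/w3.png",c["color"][:,:,::-1])
c=grab("scene");crop(c,180,120,190,140,4,"pics/s3.png")
```

```text
3.8333 [0.55436975 0.08669241 0.07174503] [ 2.46180400e+00  1.95136072e+00 -1.40572626e-04] [ 0.155  0.451 -0.056  1.064 -0.     1.956] [ 0.49035996  0.77825846 -0.13531485]
76.80454226525974 [ 6.00535268e-05 -2.19839037e-04 -9.99999974e-01]
lock [0.01026997 0.10496315]
```

View pics/w3.png

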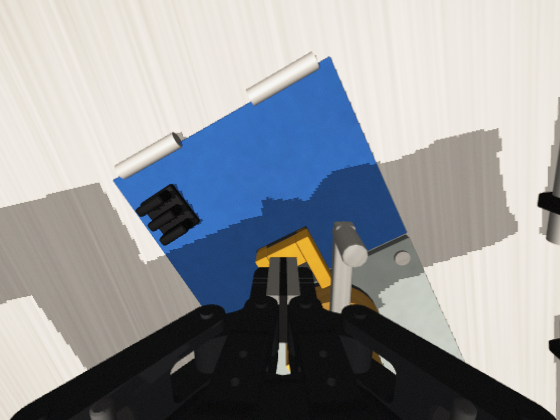

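View pics/s3.png

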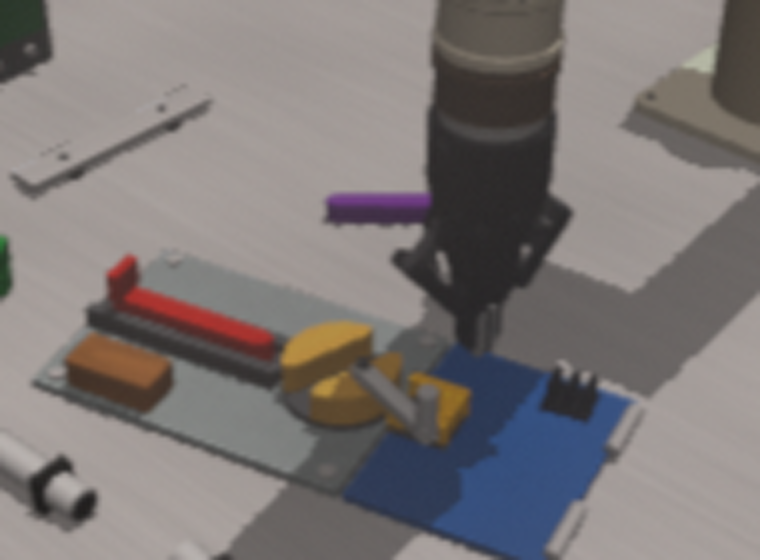

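The post shows at (350,250) in the wrist view, about 40 mm to the right of the shut fingertips, with a clear path to it. I'll work out the arc rows.

```bash
cat > arc.py <<'E'
import numpy as np,sys
th=.253;t=np.array([570.7,-17.5]);M=np.array([[np.cos(th),-np.sin(th)],[np.sin(th),np.cos(th)]])
def P(a,d): return t+M@(98*np.array([np.cos(a),np.sin(a)])+d*np.array([-np.sin(a),np.cos(a)]))
E
python3 - <<'E'
from arc import *
print(P(1.093,20)-[554.4,86.7])
q=P(1.093,20)
for i in range(1,17):
  a=1.093-np.radians(3.5)*i; p=P(a,20);print(i,round(a,3),(p-q).round(1));q=p
E
```

```text
[18.64817562 -4.20756993]
1 1.032 [ 6.1 -0.3]
2 0.971 [ 6.1 -0.7]
3 0.91 [ 6.  -1.1]
4 0.849 [ 5.9 -1.4]
5 0.788 [ 5.8 -1.8]
6 0.726 [ 5.7 -2.1]
7 0.665 [ 5.6 -2.5]
8 0.604 [ 5.4 -2.8]
9 0.543 [ 5.2 -3.2]
10 0.482 [ 5.  -3.5]
11 0.421 [ 4.8 -3.8]
12 0.36 [ 4.6 -4.1]
13 0.299 [ 4.3 -4.3]
14 0.238 [ 4.  -4.6]
15 0.177 [ 3.8 -4.8]
16 0.116 [ 3.5 -5. ]
```

move_arm([
  [[4.6,-1,-1,0,0,0],[4.6,-1,-1,0,0,0],[4.6,-1,-1,0,0,0],[4.6,-1,-1,0,0,0],[0,0,0,0,0,0]],
])

```text
t: 4.3
tool_pos: [0.5741, 0.0837, 0.0672]
orientation: [2.46, 1.953, 0.001]
contact_force: [-0.5, -0.3, 0.9]
gripper_width: -0.0
```

move_arm([
  [[6.1,-0.3,0,0,0,-3.5],[6.1,-0.7,0,0,0,-3.5],[6,-1.1,0,0,0,-3.5],[5.9,-1.4,0,0,0,-3.5],[0,0,0,0,0,0],[0,0,0,0,0,0]],
])

```text
t: 4.8
tool_pos: [0.5968, 0.0804, 0.067]
orientation: [-2.679, -1.641, 0.001]
contact_force: [-0.4, 0.3, 0.3]
gripper_width: -0.0
```

Run:
```python
from h import *
c=grab("wrist");s=monitor.state();print(s["t"],s["tool_pos"],s["contact_force"])
cv2.imwrite("pics/w4.png",c["color"][:,:,::-1])
c=grab("top");crop(c,220,150,180,120,4,"pics/t4.png")
```

```text
4.85 [0.5965268  0.08044012 0.06695522] [-0.75552848 -0.9813649  -0.01017645]
```

View pics/w4.png

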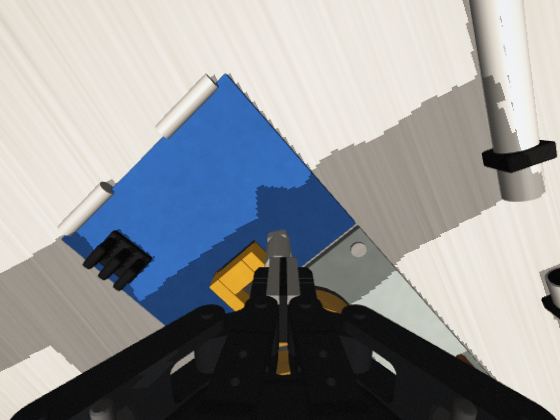

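View pics/t4.png

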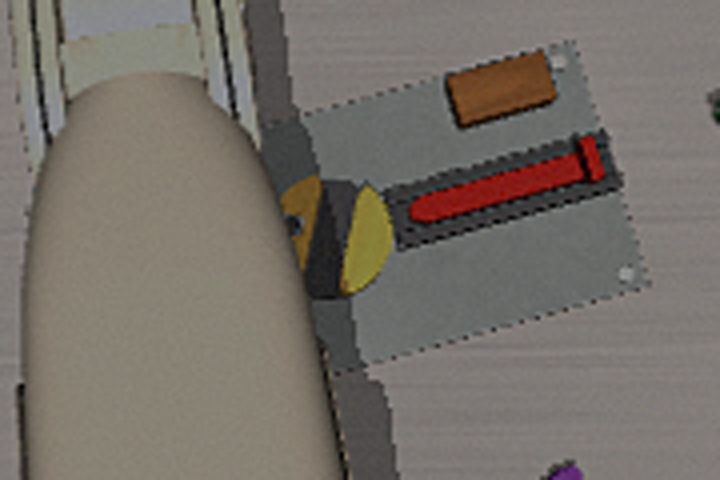

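Run:
```python
from h import *
c=grab("wrist");s=monitor.state();print(s["t"],s["tool_pos"])
Rm=R.from_rotvec(s["orientation"]).as_matrix();print(np.degrees(np.arctan2(Rm[1,0],Rm[0,0])))
print("pred post top",proj(c,[(.592,.079,.08)]), "tip",proj(c,[s["tool_pos"]+Rm@[0,0,.008]]),proj(c,[s["tool_pos"]+Rm@[0.011,0,.008],s["tool_pos"]+Rm@[0,0.01,.008]]))
print("obs post", onz(c,[(278,240)],.08),onz(c,[(280,233)],.08))
cv2.imwrite("pics/w5.png",cv2.resize(c["color"][200:340,200:360,::-1],None,fx=5,fy=5,interpolation=cv2.INTER_CUBIC))
d=grab("scene");crop(d,250,150,110,90,7,"pics/s5.png")
```

```text
4.95 [0.5963825  0.08046073 0.06710303]
62.96022731689977
pred post top [[277.15480814 267.91627866]] tip [[282.97667819 246.85636126]] [[282.98841098 230.05649804]
 [299.31007904 246.85671998]]
obs post [[0.60004069 0.09357614 0.08      ]] [[0.60283119 0.09666758 0.08      ]]
```

View pics/w5.png

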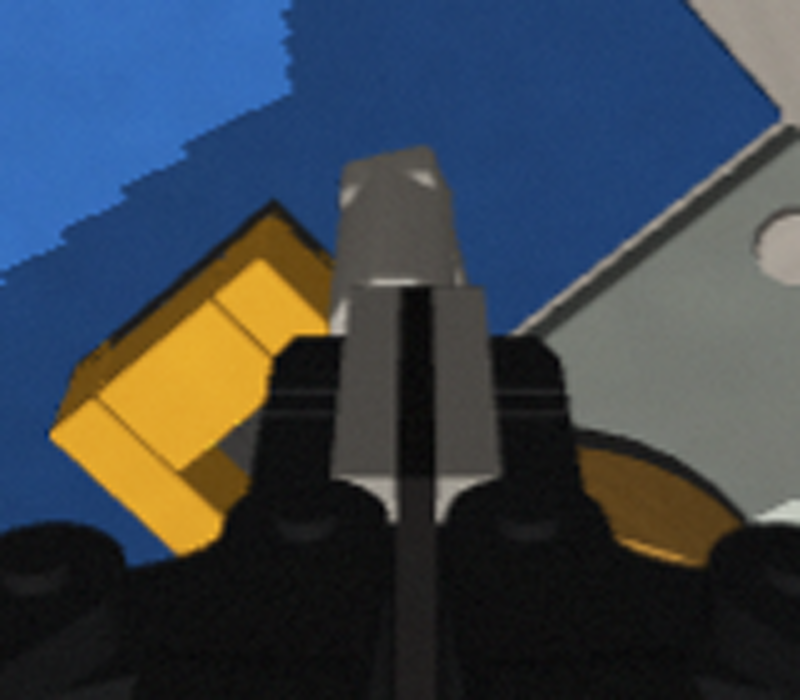

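View pics/s5.png

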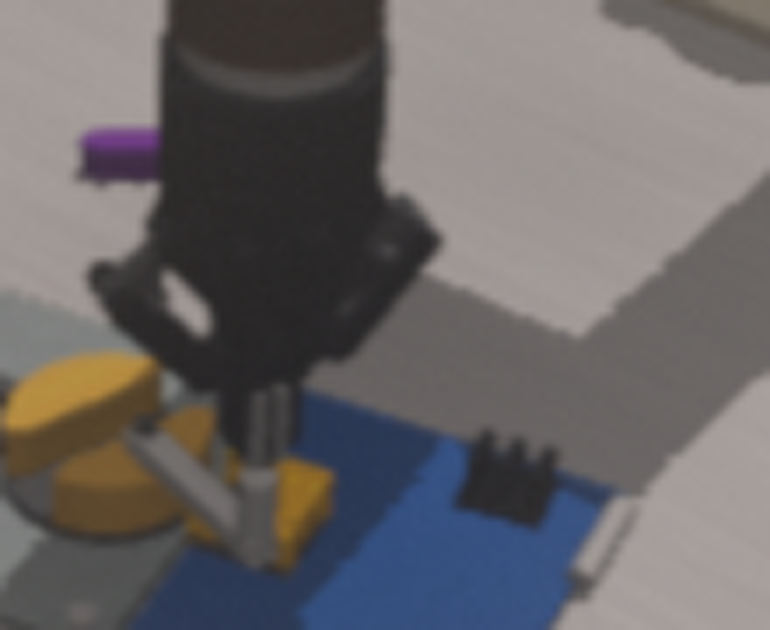

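Run:
```python
from h import *
c=grab("wrist");s=monitor.state()
Rm=R.from_rotvec(s["orientation"]).as_matrix()
for x in(.011,.008,0,-.011):
  for z in(.008,0,-.011,-.02,-.03): print(x,z,proj(c,[s["tool_pos"]+Rm@[x,0,z],s["tool_pos"]+Rm@[x,-.009,z]]).round(1).tolist())
d=grab("scene");print("scene tip",proj(d,[s["tool_pos"]+Rm@[x,0,z] for x in(-.011,.011) for z in(.008,-.011)]).round(1), proj(d,[(.592,.079,.08),(.592,.079,.051)]))
print(bot, [a for a in dir(bot) if a[0]!='_'],bot.tips_ahead)
```

```text
0.011 0.008 [[283.1, 230.0], [268.2, 230.0]]
0.011 0 [[283.2, 234.9], [267.6, 234.9]]
0.011 -0.011 [[283.2, 242.5], [266.7, 242.5]]
0.011 -0.02 [[283.3, 249.4], [265.8, 249.5]]
0.011 -0.03 [[283.3, 258.1], [264.8, 258.1]]
0.008 0.008 [[283.1, 234.6], [268.3, 234.6]]
0.008 0 [[283.2, 239.7], [267.7, 239.8]]
0.008 -0.011 [[283.2, 247.6], [266.8, 247.6]]
0.008 -0.02 [[283.3, 254.7], [265.9, 254.7]]
0.008 -0.03 [[283.3, 263.6], [264.9, 263.7]]
0 0.008 [[283.1, 246.8], [268.4, 246.8]]
0 0 [[283.2, 252.3], [267.9, 252.4]]
0 -0.011 [[283.2, 260.8], [267.0, 260.8]]
0 -0.02 [[283.3, 268.6], [266.2, 268.6]]
0 -0.03 [[283.3, 278.2], [265.2, 278.2]]
-0.011 0.008 [[283.1, 263.0], [268.7, 263.0]]
-0.011 0 [[283.2, 269.1], [268.1, 269.1]]
-0.011 -0.011 [[283.2, 278.5], [267.3, 278.5]]
-0.011 -0.02 [[283.2, 287.0], [266.5, 287.0]]
-0.011 -0.03 [[283.3, 297.5], [265.5, 297.5]]
scene tip [[284.4 221. ]
 [284.6 215.5]
 [287.6 226.3]
 [287.9 220.7]] [[286.94915072 216.45710733]
 [286.56475939 224.82205696]]
<Robot object at 0x7f2edbfcba10> ['PlanningError', 'tips_ahead'] 0.008
```

The finger passed at the post's position without turning it, so the fingertips must stand higher than tips_ahead says. I'll back off sideways and measure the tip height in the fixed camera.

move_arm([
  [[-6,1.5,2,0,0,3.5],[-6,1.5,2,0,0,3.5],[-6,1.5,2,0,0,3.5],[-6,1.5,0,0,0,3.5],[-6,1.5,0,0,0,0],[-6,1.5,0,0,0,0],[-6,1.5,0,0,0,0],[0,0,0,0,0,0]],
])

```text
t: 5.77
tool_pos: [0.5534, 0.0911, 0.0731]
orientation: [-2.46, -1.953, 0.002]
contact_force: [-1.2, -0.5, -0.3]
gripper_width: -0.003
```

Run:
```python
from h import *
d=grab("scene");s=monitor.state();crop(d,250,150,110,90,7,"pics/s6.png")
Rm=R.from_rotvec(s["orientation"]).as_matrix();print(s["t"],s["tool_pos"],s["contact_force"])
for z in (.008,0,-.01,-.02): print(z,((proj(d,[s["tool_pos"]+Rm@[x,y,z] for x in(-.011,.011) for y in(-.009,.009)])-[250,150])*7+3).round(0).tolist())
```

```text
5.8167 [0.55420606 0.09107505 0.07322965] [ 0.03705276 -0.92330339 -0.70294399]
0.008 [[350.0, 439.0], [313.0, 457.0], [386.0, 470.0], [349.0, 488.0]]
0 [[351.0, 423.0], [314.0, 441.0], [388.0, 454.0], [350.0, 472.0]]
-0.01 [[353.0, 403.0], [315.0, 420.0], [389.0, 434.0], [351.0, 452.0]]
-0.02 [[354.0, 382.0], [316.0, 399.0], [391.0, 413.0], [353.0, 431.0]]
```

View pics/s6.png

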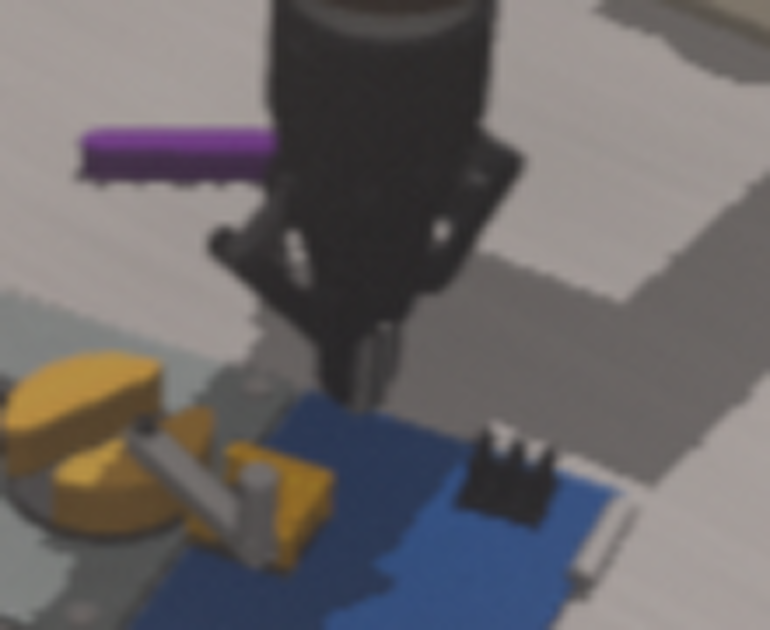

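By these views the tips are about 25 to 30 mm behind where tips_ahead puts them. I'll descend here, which is clear of everything even if the text is right, and check again.

move_arm([
  [[0,0,-8,0,0,0],[0,0,-8,0,0,0],[0,0,-8,0,0,0],[0,0,-8,0,0,0],[0,0,0,0,0,0],[0,0,0,0,0,0]],
])

```text
t: 6.32
tool_pos: [0.554, 0.0907, 0.0399]
orientation: [-2.459, -1.953, 0.003]
contact_force: [0.6, -0.6, 0.3]
gripper_width: 0.005
```

Run:
```python
from h import *
d=grab("scene");s=monitor.state();crop(d,260,170,80,60,10,"pics/s7.png")
Rm=R.from_rotvec(s["orientation"]).as_matrix();print(s["t"],s["tool_pos"],s["contact_force"])
for z in (.008,0,-.01,-.02,-.03): print(z,((proj(d,[s["tool_pos"]+Rm@[x,y,z] for x in(-.011,.011) for y in(-.009,.009)])-[260,170])*10+5).round(0).tolist())
c=grab("wrist");cv2.imwrite("pics/w7.png",c["color"][:,:,::-1])
```

```text
6.3667 [0.55466782 0.0907916  0.04064624] [0.41353304 0.40468667 0.0824046 ]
0.008 [[392.0, 520.0], [340.0, 545.0], [443.0, 565.0], [390.0, 591.0]]
0 [[394.0, 498.0], [341.0, 523.0], [445.0, 543.0], [392.0, 568.0]]
-0.01 [[396.0, 470.0], [343.0, 495.0], [447.0, 515.0], [394.0, 540.0]]
-0.02 [[398.0, 442.0], [344.0, 467.0], [449.0, 486.0], [396.0, 512.0]]
-0.03 [[400.0, 413.0], [346.0, 438.0], [452.0, 458.0], [398.0, 483.0]]
```

View pics/s7.png

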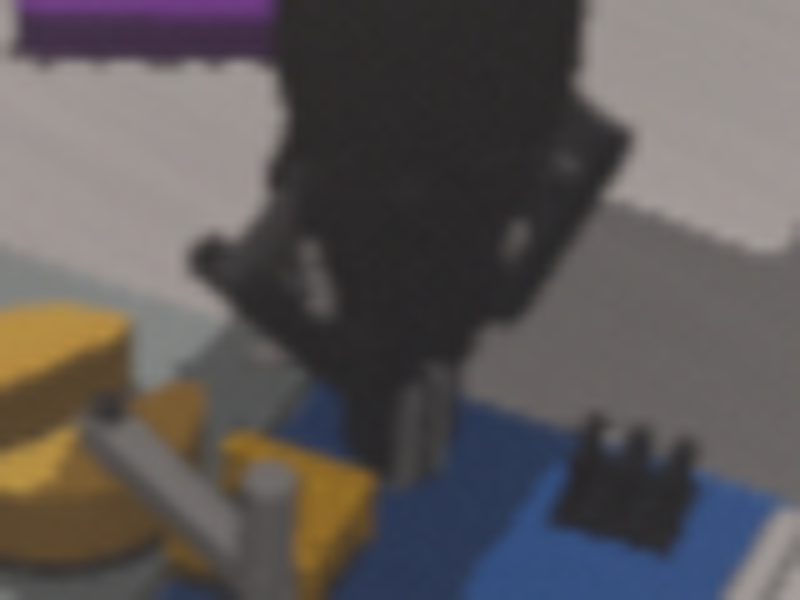

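View pics/w7.png

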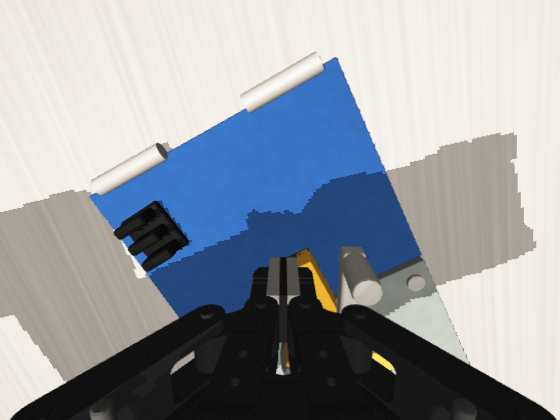

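Both views agree: the fingertips are about 30 mm behind the reported TCP, so they are now at z of about 0.070. I'll plan with that offset, lower to a tip height of about 0.060 and close in on the post.

move_arm([
  [[0,-1.5,-5,0,0,0],[-0.5,-1.5,-4.5,0,0,0],[0,0,0,0,0,0],[4,-1,0,0,0,0],[4,-1,0,0,0,0],[4,-1,0,0,0,0],[0,0,0,0,0,0],[0,0,0,0,0,0]],
])

```text
t: 7.08
tool_pos: [0.567, 0.0848, 0.0319]
orientation: [2.46, 1.953, 0.001]
contact_force: [0.3, -0.8, 0.6]
gripper_width: 0.004
```

Run:
```python
from h import *
d=grab("scene");s=monitor.state();crop(d,260,170,80,60,10,"pics/s8.png");print(s["t"],s["tool_pos"],s["contact_force"])
c=grab("wrist");cv2.imwrite("pics/w8.png",c["color"][:,:,::-1])
```

```text
7.1333 [0.56655836 0.08488238 0.03172405] [ 0.98376095  0.92776159 -0.3887749 ]
```

View pics/s8.png

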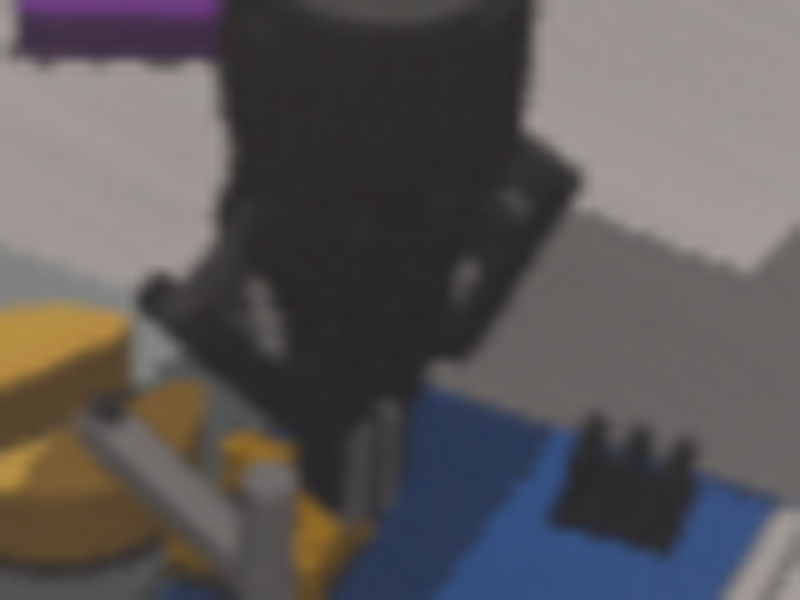

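View pics/w8.png

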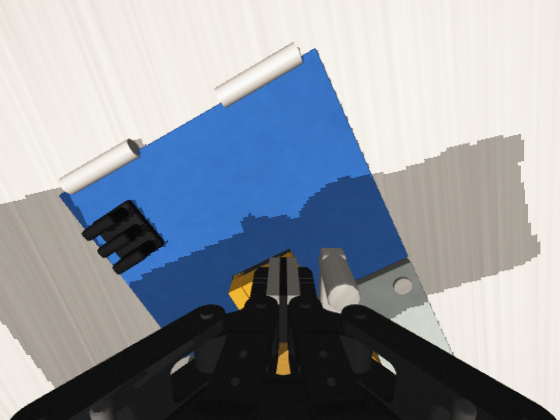

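move_arm([
  [[4,-1,0,0,0,0],[6.1,-0.3,0,0,0,-3.5],[6.1,-0.7,0,0,0,-3.5],[6,-1.1,0,0,0,-3.5],[5.9,-1.4,0,0,0,-3.5],[0,0,0,0,0,0]],
])

```text
t: 7.68
tool_pos: [0.5954, 0.0804, 0.0316]
orientation: [2.681, 1.638, 0.001]
contact_force: [0.2, -0.3, 0.5]
gripper_width: -0.004
```

Run:
```python
from h import *
s=monitor.state();print(s["t"],s["tool_pos"],s["contact_force"])
c=grab("wrist");cv2.imwrite("pics/w9.png",c["color"][:,:,::-1])
```

```text
7.6833 [0.59535473 0.08037989 0.03163156] [ 0.18883829 -0.29400745  0.4968918 ]
```

View pics/w9.png

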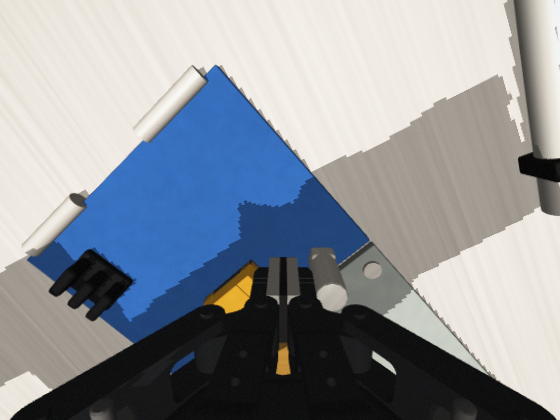

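The post is now carried along beside the finger, with its top at (330,297). I'll continue the arc.

Run:
```python
from h import *
from arc import *
s=monitor.state();c=grab("wrist")
x=onz(c,[(330,297)],.08)[0,:2]*1e3;l=M.T@(x-t);print(x,"lever ang",np.arctan2(l[1],l[0]),np.hypot(*l))
p=s["tool_pos"][:2]*1e3;l=M.T@(p-t);print("tool rad",np.hypot(*l),"ang",np.arctan2(l[1],l[0]), "d",np.linalg.norm(x-p))
Rm=R.from_rotvec(s["orientation"]).as_matrix();print(np.arctan2(Rm[1,0],Rm[0,0])-th)
```

```text
[613.692408    72.09014686] lever ang 0.8703748986520599 99.3717342055058
tool rad 100.75521220173628 ang 1.0756405667277469 d 20.549688976301507
0.8458749964778319
```

move_arm([
  [[5.8,-1.8,0,0,0,-3.5],[5.7,-2.1,0,0,0,-3.5],[5.6,-2.5,0,0,0,-3.5],[5.4,-2.8,0,0,0,-3.5],[5.2,-3.2,0,0,0,-3.5],[5,-3.5,0,0,0,-3.5],[4.8,-3.8,0,0,0,-3.5],[4.6,-4.1,0,0,0,-3.5]],
])

```text
t: 8.45
tool_pos: [0.6364, 0.0574, 0.0316]
orientation: [-2.996, -0.941, -0.0]
contact_force: [-0.3, 1.9, -0.1]
gripper_width: -0.0
```

move_arm([
  [[4.3,-4.3,0,0,0,-3.5],[4,-4.6,0,0,0,-3.5],[3.8,-4.8,0,0,0,-3.5],[0,0,0,0,0,0],[0,0,0,0,0,0]],
])

```text
t: 8.87
tool_pos: [0.6484, 0.0427, 0.0316]
orientation: [3.07, 0.667, -0.001]
contact_force: [0.7, -0.5, -0.7]
gripper_width: 0.0
```

Run:
```python
from h import *
s=monitor.state();print(s["t"],s["tool_pos"],s["contact_force"],s["joint_positions"].round(2))
c=grab("wrist");cv2.imwrite("pics/w10.png",c["color"][:,:,::-1])
c=grab("scene");crop(c,180,150,160,110,5,"pics/s10.png")
```

```text
8.8667 [0.64841266 0.04268693 0.03161958] [ 0.70788446 -0.47739372 -0.70928302] [ 0.07  0.65  0.17  1.1  -0.    2.78]
```

View pics/w10.png

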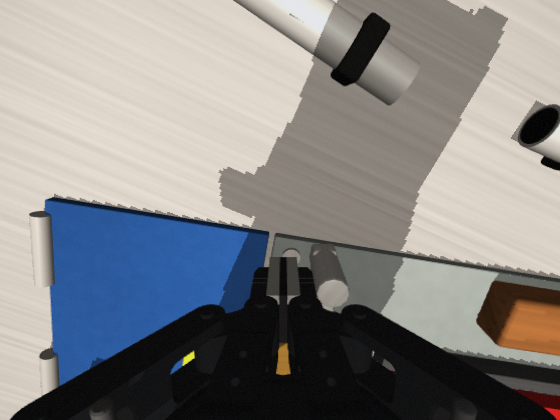

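View pics/s10.png

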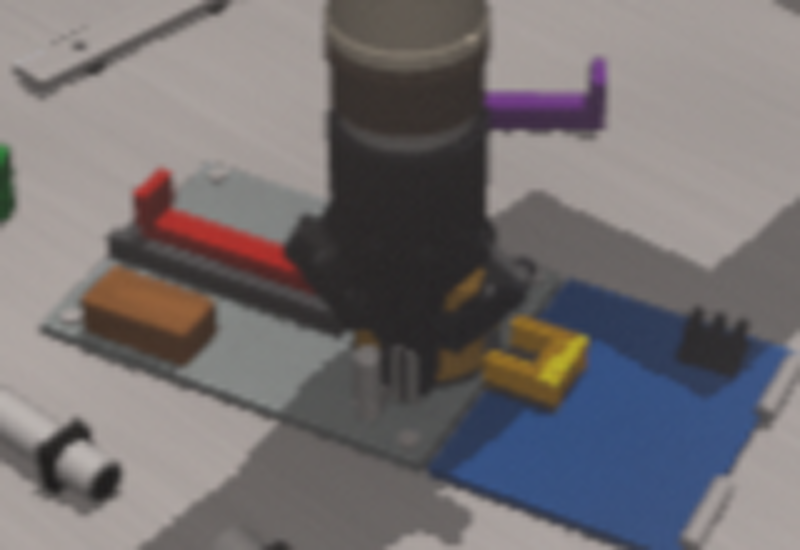

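Run:
```python
from h import *
from arc import *
s=monitor.state();c=grab("wrist")
x=onz(c,[(334,293)],.08)[0,:2]*1e3;l=M.T@(x-t);a=np.arctan2(l[1],l[0]);print(x,"lever ang",a,np.hypot(*l))
p=s["tool_pos"][:2]*1e3;print("d",np.linalg.norm(x-p))
q=P(a,20.5);print(q-p)
for i in range(1,4):
  b=a*(1-i/3);r=P(b,20.5);print((r-q).round(1),np.degrees(a/3));q=r
```

```text
[660.15386434  24.22532771] lever ang 0.18344530199266265 98.70661993195745
d 22.22951270666702
[ 2.63057152 -0.47312658]
[ 3.5 -5. ] 3.503547191894133
[ 3.2 -5.2] 3.503547191894133
[ 2.9 -5.4] 3.503547191894133
```

move_arm([
  [[1.8,-2.5,0,0,0,-1.8],[1.7,-2.5,0,0,0,-1.8],[1.6,-2.6,0,0,0,-1.8],[1.6,-2.6,0,0,0,-1.7],[1.5,-2.6,0,0,0,-1.7],[1.2,-2,0,0,0,-1.4],[0,0,0,0,0,0]],
])

```text
t: 9.6
tool_pos: [0.6578, 0.0281, 0.0317]
orientation: [-3.117, -0.388, 0.001]
contact_force: [-0.7, 0.0, 0.6]
gripper_width: -0.004
```

Run:
```python
from h import *
s=monitor.state();print(s["t"],s["tool_pos"],s["contact_force"],s["joint_positions"].round(2))
c=grab("wrist");cv2.imwrite("pics/w11.png",c["color"][:,:,::-1])
from arc import *
for px in((334,293),(336,293)):
 x=onz(c,[px],.08)[0,:2]*1e3;l=M.T@(x-t);print("lever ang",np.arctan2(l[1],l[0]))
```

```text
9.6 [0.65780293 0.02807706 0.03166314] [-0.67843299  0.01445943  0.56576009] [0.04 0.67 0.2  1.11 0.   2.94]
lever ang 0.003104360207729071
lever ang -0.005743430384782889
```

View pics/w11.png

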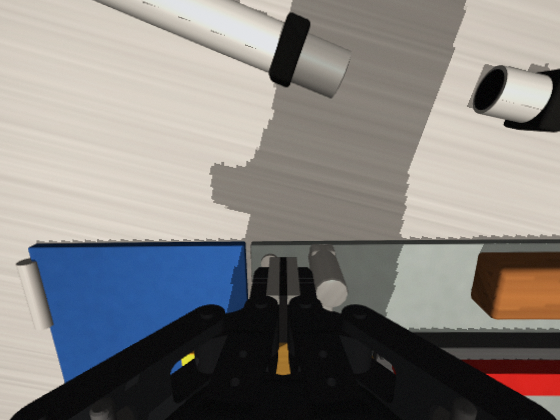

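The lever reads about 0.00 rad. I'll back off, lift and go over towards the tab.

move_arm([
  [[-1.2,5,0,0,0,0],[-1.2,5,0,0,0,0],[-1.2,5,0,0,0,0],[0,0,25,0,0,0],[0,0,30,0,0,0],[0,0,30,0,0,0],[0,0,30,0,0,0],[0,0,20,0,0,0]],
])

```text
t: 10.32
tool_pos: [0.6555, 0.0439, 0.1704]
orientation: [3.117, 0.39, 0.007]
contact_force: [-0.6, -0.4, 0.3]
gripper_width: 0.003
```

move_arm([
  [[-4,-33,0,0,0,0],[-4,-33,0,0,0,0],[-4,-33,0,0,0,0],[-4,-33,0,0,0,0],[-4,-33,0,0,0,0],[-4,-33,0,0,0,0],[-4,-33,0,0,0,0],[-4,-33,0,0,0,0]],
])

```text
t: 10.98
tool_pos: [0.6223, -0.2218, 0.1669]
orientation: [3.117, 0.39, 0.001]
contact_force: [0.6, 0.3, -0.4]
gripper_width: -0.001
```

Run:
```python
from h import *
from arc import *
c=grab("wrist");s=monitor.state();print(s["t"],s["tool_pos"],s["contact_force"],s["joint_positions"].round(2));print(M.T@(s["tool_pos"][:2]*1e3-t))
Rm=R.from_rotvec(s["orientation"]).as_matrix();print(np.arctan2(Rm[1,0],Rm[0,0])-th)
cv2.imwrite("pics/w12.png",c["color"][:,:,::-1])
c=grab("top");crop(c,220,150,180,120,4,"pics/t12.png")
```

```text
11.0333 [ 0.62092136 -0.22895346  0.16662241] [ 0.23953203 -1.91461631  0.5452293 ] [-0.35  0.59  0.43  1.41 -0.    2.55]
[  -4.30621542 -217.29290464]
-0.01109168366820859
```

View pics/w12.png

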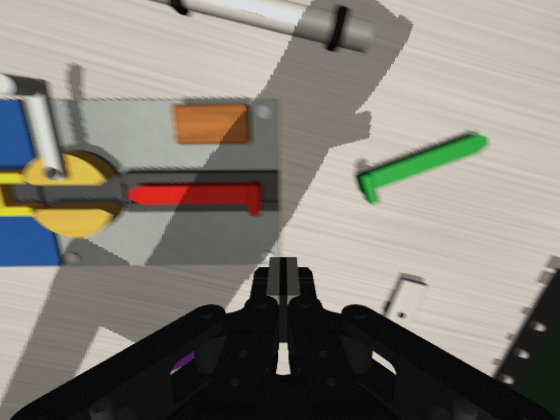

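View pics/t12.png

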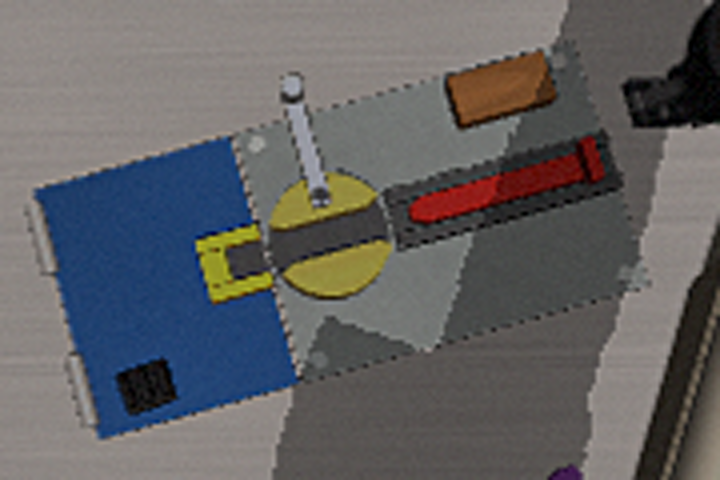

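The slot now lies in line with the bar in the top view (crop: slot 270–390, bar 410–600). I'll descend behind the tab.

move_arm([
  [[2,0.5,-24,0,0,0],[2,0.5,-24,0,0,0],[0,0,-24,0,0,0],[0,0,-24,0,0,0],[0,0,-24,0,0,0],[0,0,-14,0,0,0],[0,0,-10,0,0,0],[0,0,0,0,0,0]],
])

```text
t: 11.75
tool_pos: [0.6248, -0.2181, 0.0199]
orientation: [-3.115, -0.39, 0.007]
contact_force: [-1.0, 0.6, 0.2]
gripper_width: -0.003
```

Run:
```python
from h import *
from arc import *
c=grab("wrist");s=monitor.state();print(s["t"],s["tool_pos"],s["contact_force"]);print(M.T@(s["tool_pos"][:2]*1e3-t))
cv2.imwrite("pics/w13.png",c["color"][:,:,::-1])
d=grab("scene");crop(d,170,150,80,60,10,"pics/s13.png")
Rm=R.from_rotvec(s["orientation"]).as_matrix()
print(((proj(d,[s["tool_pos"]+Rm@[x,y,-.03] for x in(-.011,.011) for y in(-.009,.009)])-[170,150])*10+5).round(0).tolist())
```

```text
11.8 [ 0.62589282 -0.2187286   0.02171941] [-0.06234621 -0.24124607  0.44014999]
[   3.06635444 -208.63795025]
[[372.0, 342.0], [321.0, 325.0], [328.0, 381.0], [278.0, 364.0]]
```

View pics/w13.png

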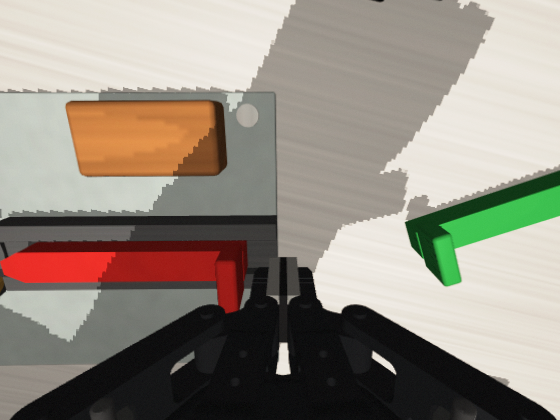

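View pics/s13.png

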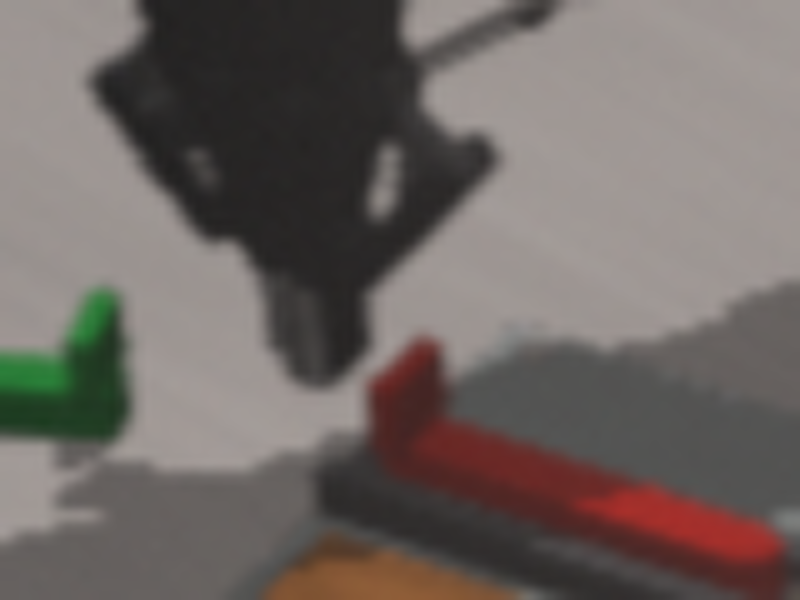

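The tip is behind the tab, about 7 mm away, and level with its upper part. I'll lower 6 mm and start a slow push along lock +y.

move_arm([
  [[-1,0,-3,0,0,0],[-1,0,-3,0,0,0],[-1,3.9,0,0,0,0],[-1,3.9,0,0,0,0],[-1,3.9,0,0,0,0],[-1,3.9,0,0,0,0],[-1,3.9,0,0,0,0],[0,0,0,0,0,0]],
])

```text
t: 12.52
tool_pos: [0.6196, -0.1997, 0.0172]
orientation: [3.117, 0.389, 0.001]
contact_force: [0.4, -0.3, 0.2]
gripper_width: 0.002
```

Run:
```python
from h import *
from arc import *
c=grab("wrist");s=monitor.state();print(s["t"],s["tool_pos"],s["contact_force"]);print(M.T@(s["tool_pos"][:2]*1e3-t))
cv2.imwrite("pics/w14.png",c["color"][:,:,::-1])
d=grab("scene");crop(d,170,150,80,60,10,"pics/s14.png")
```

```text
12.5667 [ 0.61953109 -0.19963805  0.01702274] [ 0.25881494 -0.03720952  0.51949056]
[   1.68569208 -188.56273049]
```

View pics/w14.png

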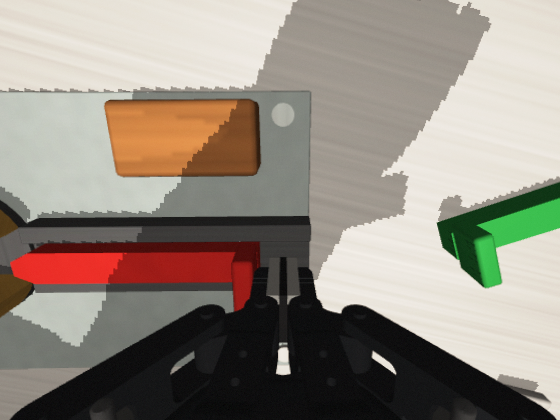

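View pics/s14.png

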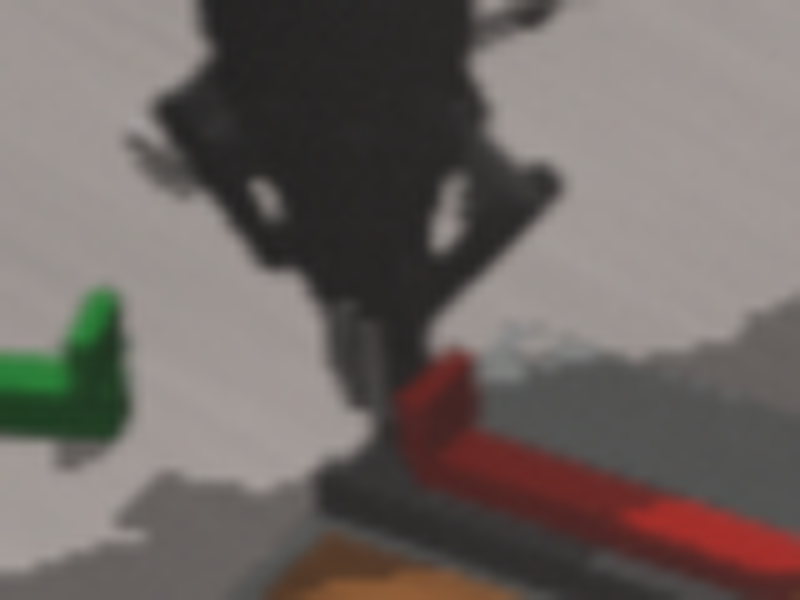

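The finger is in contact and the bar is sliding, with no noticeable force. I'll continue.

move_arm([
  [[-1,3.9,0,0,0,0],[-1,3.9,0,0,0,0],[-1,3.9,0,0,0,0],[-1,3.9,0,0,0,0],[-1,3.9,0,0,0,0],[-1,3.9,0,0,0,0],[0,0,0,0,0,0]],
])

```text
t: 13.2
tool_pos: [0.6132, -0.1758, 0.0167]
orientation: [-3.116, -0.39, 0.0]
contact_force: [1.0, -0.3, 0.1]
gripper_width: 0.001
```

Run:
```python
from h import *
from arc import *
s=monitor.state();c=grab("wrist");print(s["t"],s["tool_pos"],s["contact_force"]);print(M.T@(s["tool_pos"][:2]*1e3-t))
cv2.imwrite("pics/w15.png",c["color"][:,:,::-1])
d=grab("scene");crop(d,180,150,120,90,6,"pics/s15.png")
```

```text
13.2 [ 0.61319575 -0.17576161  0.01673041] [ 1.02346552 -0.27641517  0.10920946]
[   1.52853275 -163.86057797]
```

View pics/w15.png

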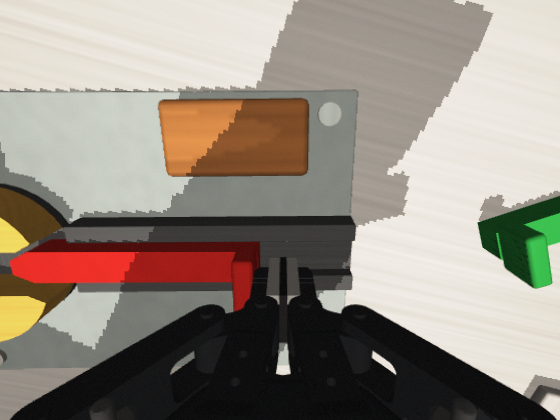

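View pics/s15.png

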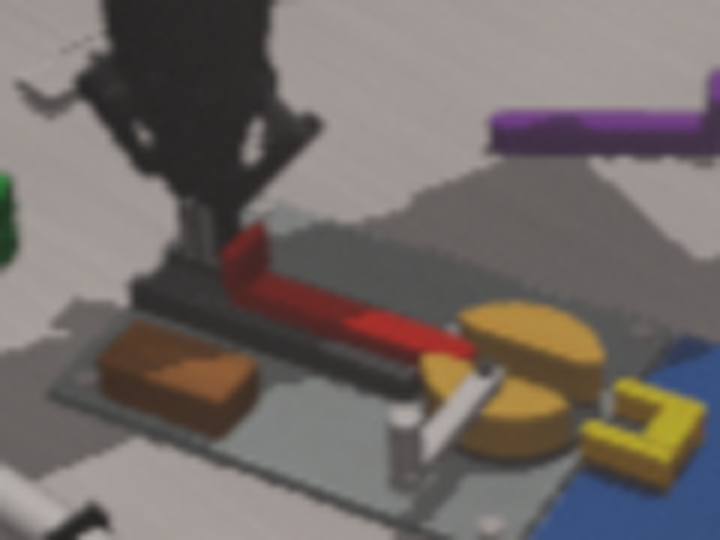

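The nose is entering the slot cleanly at (470,345) in the crop. I'll continue.

move_arm([
  [[-1,3.9,0,0,0,0],[-1,3.9,0,0,0,0],[-1,3.9,0,0,0,0],[-1,3.9,0,0,0,0],[-1,3.9,0,0,0,0],[-1,3.9,0,0,0,0],[-1,3.9,0,0,0,0],[-1,3.9,0,0,0,0]],
])

```text
t: 13.97
tool_pos: [0.6055, -0.1455, 0.0169]
orientation: [3.117, 0.388, 0.0]
contact_force: [0.5, -2.2, -0.2]
gripper_width: -0.003
```

move_arm([
  [[-1,3.9,0,0,0,0],[-1,3.9,0,0,0,0],[-1,3.9,0,0,0,0],[-1,3.9,0,0,0,0],[-1,3.9,0,0,0,0],[-1,3.9,0,0,0,0],[-1,3.9,0,0,0,0],[0,0,0,0,0,0]],
])

```text
t: 14.63
tool_pos: [0.5982, -0.1174, 0.0167]
orientation: [-3.116, -0.39, 0.0]
contact_force: [0.1, -0.0, 0.2]
gripper_width: -0.002
```

Run:
```python
from h import *
from arc import *
s=monitor.state();c=grab("wrist");print(s["t"],s["tool_pos"],s["contact_force"]);print(M.T@(s["tool_pos"][:2]*1e3-t))
cv2.imwrite("pics/w16.png",c["color"][:,:,::-1])
d=grab("scene");crop(d,200,150,120,90,6,"pics/s16.png")
```

```text
14.6333 [ 0.59818268 -0.1173661   0.01670208] [ 0.07721089 -0.04556074  0.19676858]
[   1.6103521  -103.56612231]
```

View pics/s16.png

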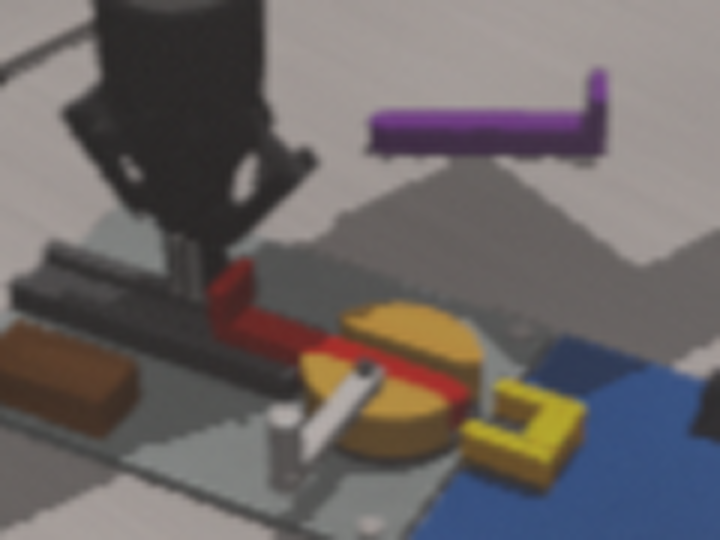

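View pics/w16.png

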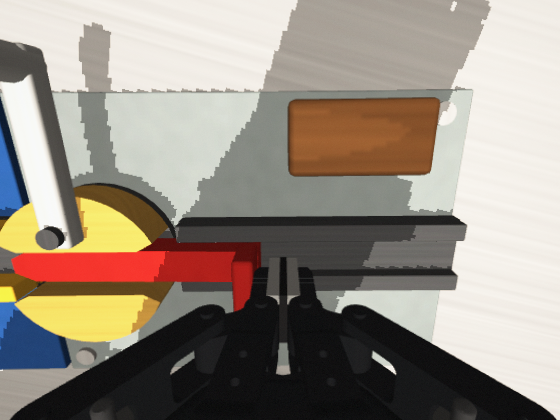

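The nose is through the disc at (465,390) in the crop and heading for the keeper, with about 32 mm to go. Most of it now, then in fine steps.

move_arm([
  [[-1,3.9,0,0,0,0],[-1,3.9,0,0,0,0],[-1,3.9,0,0,0,0],[-1,3.9,0,0,0,0],[-1,3.9,0,0,0,0],[-1,3.9,0,0,0,0],[0,0,0,0,0,0]],
])

```text
t: 15.32
tool_pos: [0.592, -0.0939, 0.0166]
orientation: [-3.116, -0.39, 0.001]
contact_force: [1.0, 0.1, 0.0]
gripper_width: -0.001
```

move_arm([
  [[-0.5,1.9,0,0,0,0],[-0.3,1.4,0,0,0,0],[0,0,0,0,0,0]],
])

```text
t: 15.57
tool_pos: [0.5917, -0.0916, 0.0168]
orientation: [-3.117, -0.389, -0.0]
contact_force: [0.5, -0.7, -0.8]
gripper_width: -0.001
```

Run:
```python
from h import *
from arc import *
s=monitor.state();c=grab("wrist");print(s["t"],s["tool_pos"],s["contact_force"]);print(M.T@(s["tool_pos"][:2]*1e3-t))
cv2.imwrite("pics/w17.png",c["color"][:,:,::-1])
d=grab("scene");crop(d,220,170,90,70,8,"pics/s17.png")
```

```text
15.5667 [ 0.59166198 -0.09156283  0.01676757] [ 0.5472334  -0.71899642 -0.77874199]
[  1.75603536 -76.9520897 ]
```

View pics/s17.png

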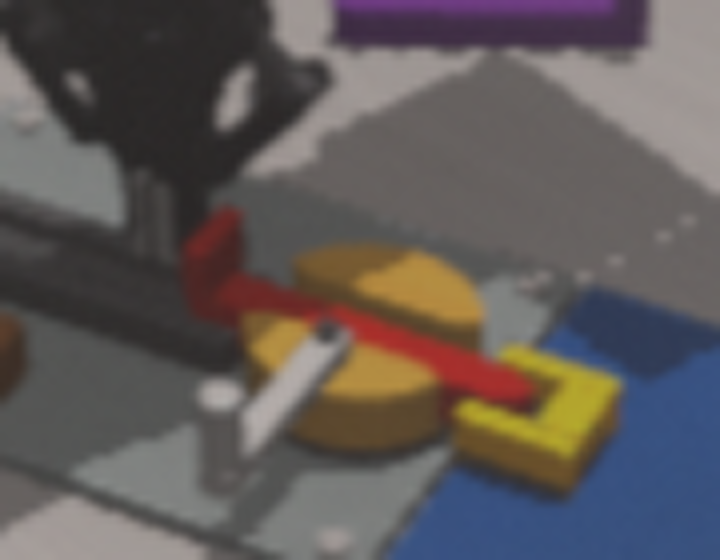

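View pics/w17.png

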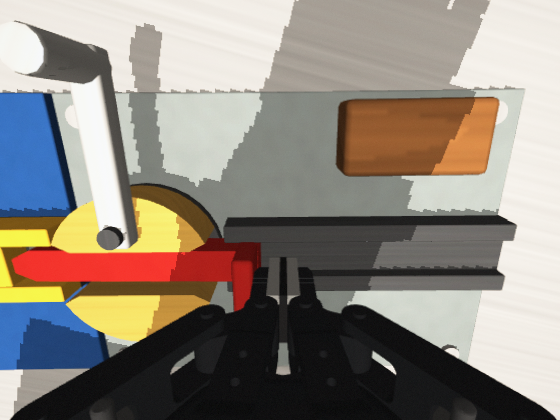

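About 5 mm of gap is left to the keeper's end wall. From here, 1 mm steps while watching the force.

move_arm([
  [[-0.3,1,0,0,0,0],[-0.2,1,0,0,0,0],[-0.3,1,0,0,0,0],[0,0,0,0,0,0]],
])

```text
t: 16.0
tool_pos: [0.5909, -0.0888, 0.0167]
orientation: [3.117, 0.388, 0.0]
contact_force: [1.1, -1.6, -0.1]
gripper_width: 0.001
```

move_arm([
  [[-0.2,0.7,0,0,0,0],[-0.2,0.7,0,0,0,0],[0,0,0,0,0,0]],
])

```text
t: 16.25
tool_pos: [0.5905, -0.0873, 0.0168]
orientation: [3.117, 0.388, 0.0]
contact_force: [0.1, -1.0, -0.7]
gripper_width: 0.002
```

Run:
```python
from h import *
from arc import *
s=monitor.state();c=grab("wrist");print(s["t"],s["tool_pos"],s["contact_force"]);print(M.T@(s["tool_pos"][:2]*1e3-t))
crop(c,0,180,200,150,4,"pics/w18.png")
d=grab("scene");crop(d,260,190,60,50,12,"pics/s18.png")
```

```text
16.25 [ 0.59049876 -0.08733516  0.01675056] [ 0.12021492 -1.02908272 -0.67762886]
[  1.68806868 -72.56783927]
```

View pics/s18.png

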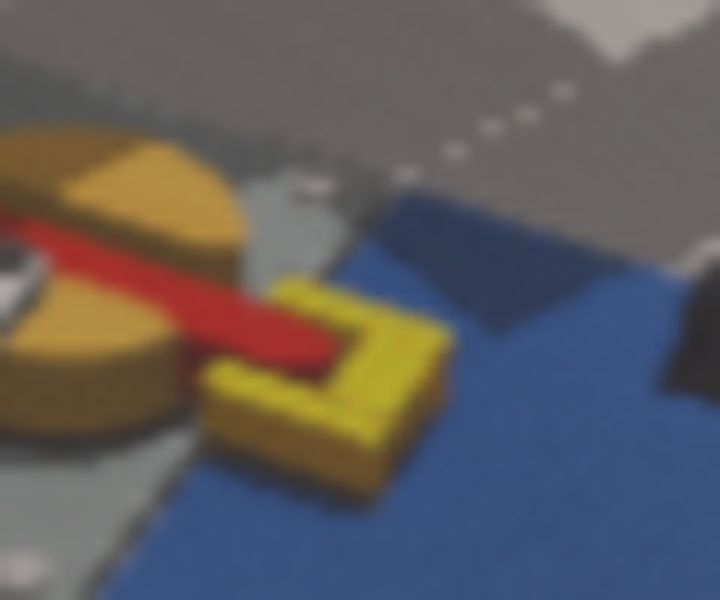

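View pics/w18.png

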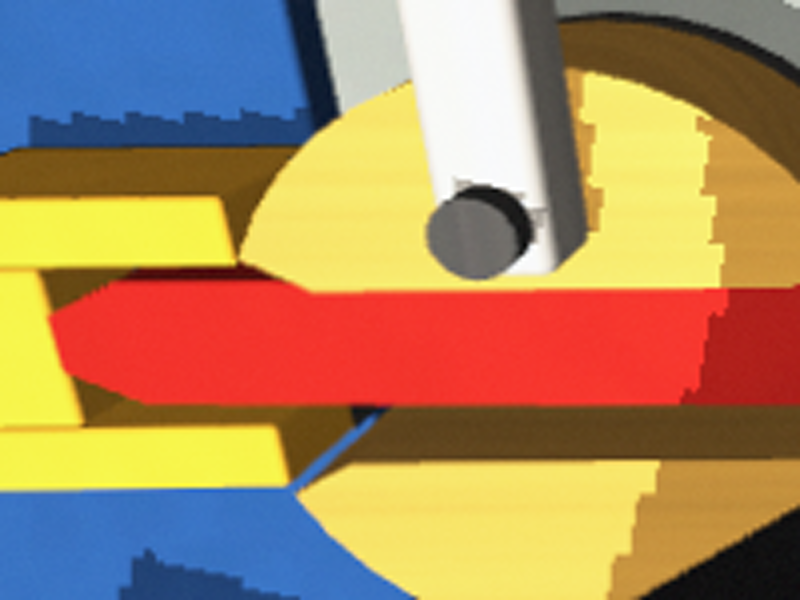

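The nose is nearly at the wall, but the force shows no contact yet. I'll keep nudging.

move_arm([
  [[-0.2,0.7,0,0,0,0],[-0.1,0.5,0,0,0,0],[0,0,0,0,0,0]],
])

```text
t: 16.6
tool_pos: [0.5901, -0.0861, 0.0167]
orientation: [-3.117, -0.388, 0.0]
contact_force: [-0.6, -1.2, -0.2]
gripper_width: -0.001
```

move_arm([
  [[-0.2,0.7,0,0,0,0],[0,0,0,0,0,0]],
])

```text
t: 16.77
tool_pos: [0.5899, -0.0854, 0.0167]
orientation: [-3.117, -0.388, 0.0]
contact_force: [1.1, -0.8, 0.6]
gripper_width: -0.002
```

move_arm([
  [[-0.2,0.7,0,0,0,0],[0,0,0,0,0,0]],
])

```text
t: 16.93
tool_pos: [0.5899, -0.0851, 0.0168]
orientation: [3.117, 0.388, 0.0]
contact_force: [-0.3, -2.7, -1.0]
gripper_width: 0.0
```

move_arm([
  [[-0.2,0.7,0,0,0,0],[0,0,0,0,0,0]],
])

```text
t: 17.1
tool_pos: [0.59, -0.0851, 0.0169]
orientation: [3.116, 0.387, 0.001]
contact_force: [0.3, -4.1, -1.2]
gripper_width: -0.001
```

Run:
```python
from h import *
from arc import *
s=monitor.state();c=grab("wrist");print(s["t"],s["tool_pos"],s["contact_force"]);print(M.T@(s["tool_pos"][:2]*1e3-t))
crop(c,0,180,200,150,4,"pics/w19.png")
print(monitor.state()["contact_force"])
```

```text
17.1 [ 0.59000267 -0.08505268  0.01688298] [ 0.29312341 -4.05802582 -1.24111349]
[  1.77910018 -70.23384163]
[ 1.35974713 -4.51066108 -0.52392877]
```

View pics/w19.png

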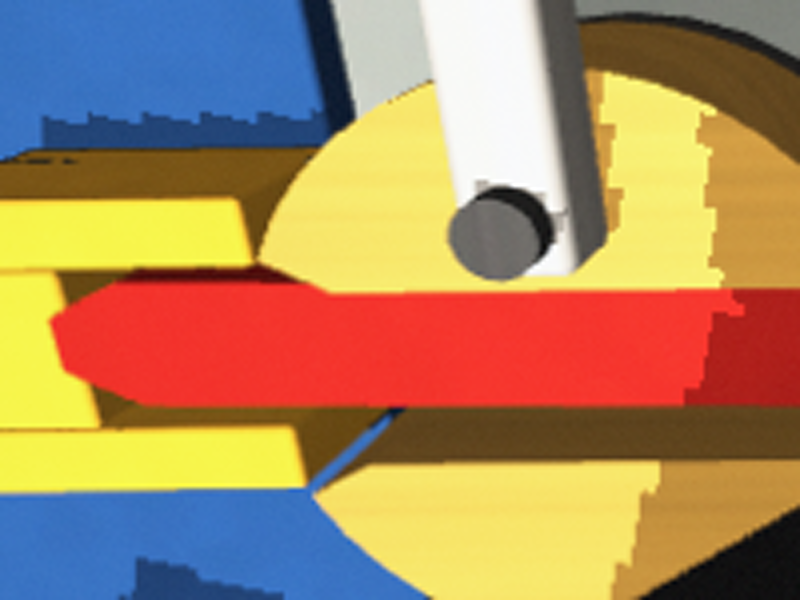

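The tool has stalled at lock y = -70.2 with 4 N rising, so the bar is home against the wall. I'll retreat backwards, then up and away, and check.

move_arm([
  [[1.2,-5,0,0,0,0],[1.2,-5,0,0,0,0],[1.2,-5,0,0,0,0],[0,0,25,0,0,0],[0,0,35,0,0,0],[0,0,35,0,0,0],[0,0,35,0,0,0],[0,0,20,0,0,0]],
])

```text
t: 17.82
tool_pos: [0.5948, -0.0993, 0.1712]
orientation: [3.117, 0.388, 0.008]
contact_force: [1.1, -0.5, -0.3]
gripper_width: -0.001
```

move_arm([
  [[-25,-15,10,0,0,0],[-25,-15,10,0,0,0],[-25,-10,10,0,0,0],[-20,0,0,0,0,0],[0,0,0,0,0,0],[0,0,0,0,0,0],[0,0,0,0,0,0]],
])

```text
t: 18.4
tool_pos: [0.4987, -0.1391, 0.1968]
orientation: [-3.117, -0.388, -0.001]
contact_force: [-0.2, 0.3, -0.4]
gripper_width: 0.002
```

Run:
```python
from h import *
from arc import *
s=monitor.state();c=grab("wrist");print(s["t"],s["tool_pos"],s["contact_force"])
cv2.imwrite("pics/w20.png",c["color"][:,:,::-1])
d=grab("scene");crop(d,200,170,120,90,6,"pics/s20.png")
import pickle;pickle.dump((c,d),open("f.pkl","wb"))
```

```text
18.4 [ 0.49870854 -0.13909626  0.19683235] [-0.22299045  0.31369148 -0.42155331]
```

View pics/w20.png

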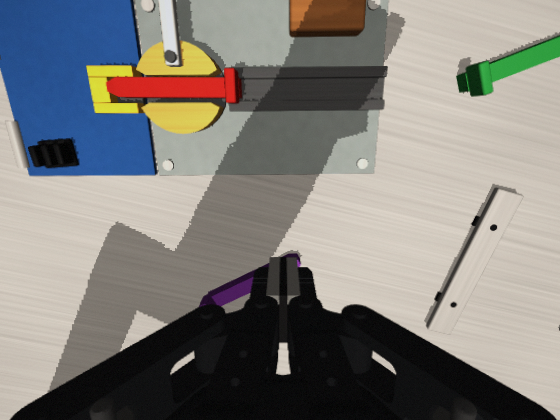

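View pics/s20.png

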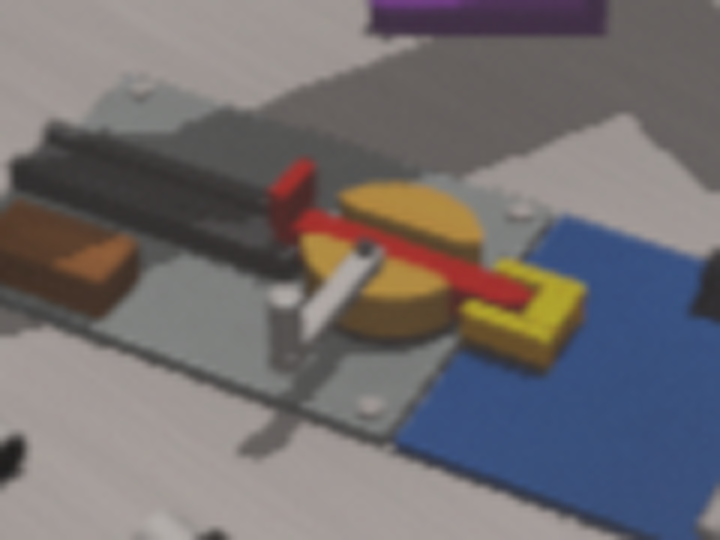

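Run:
```python
from h import *
from arc import *
import pickle
c,d=pickle.load(open("f.pkl","rb"))
hsv=cv2.cvtColor(c["color"],cv2.COLOR_RGB2HSV)
m=cv2.inRange(hsv,(0,150,60),(6,255,255))|cv2.inRange(hsv,(172,150,60),(180,255,255))
n,lab,st,_=cv2.connectedComponentsWithStats(m[:150]);i=1+st[1:,4].argmax();print(st[i])
ys,xs=np.where(lab==i);k=xs.min();nose=(k-.5,ys[xs<=k+1].mean());print(nose)
print("nose lock",(onz(c,[nose],.034)[:,:2]*1e3-t)@M)
my=cv2.inRange(hsv,(22,120,80),(35,255,255))[:120,:140];ys2,xs2=np.where(my>0);k=[xs2[ys2==r].min() for r in range(72,102,5) if (ys2==r).any()];print(k)
for r,x in zip(range(72,102,5),k):print("keeper back edge (y=90 at z .03)",(onz(c,[(x-.5,r)],.03)[:,:2]*1e3-t)@M)
```

```text
[ 107   68  130   35 2789]
(np.float64(106.5), np.float64(85.29411764705883))
nose lock [[ 3.48074489 71.80181989]]
[np.int64(87), np.int64(89), np.int64(89), np.int64(90), np.int64(91), np.int64(92)]
keeper back edge (y=90 at z .03) [[15.67058522 90.91522339]]
keeper back edge (y=90 at z .03) [[11.22087442 89.897972  ]]
keeper back edge (y=90 at z .03) [[ 6.71919929 90.8090028 ]]
keeper back edge (y=90 at z .03) [[ 2.17781539 90.75276238]]
keeper back edge (y=90 at z .03) [[-2.40805441 90.69438921]]
keeper back edge (y=90 at z .03) [[-7.03893787 90.63384826]]
```

The nose measures lock y = 71.8 mm and the disc is in line. The block, mute and other bystanders look undisturbed. Handing in.

Run:
```python
from rig import ticket
print(ticket.sign_off())
```

```text
the job is handed in; nothing more can be done
None
```

The hatch is locked: I pushed the lever post round from about 1.09 rad to about 0.00, then pushed the red bar by its tab through the slot and home. I handed in with about 18.4 s on the clock.

**Last checks**
- **Bar home:** the tool stalled against the keeper's end wall with about 4 N showing. After I backed off, the nose measured lock y = 71.8 mm (target 72) and about 3.5 mm off my fitted centre line. My frame fit is good to 1–3 mm, and the keeper cheeks allow about 3 mm of play.
- **Disc and bar line:** in the last pictures the slot and bar look in line. I did not measure the disc angle again after the push. The bar looks flat, but I did not measure its height.
- **Bystanders:** the block, mute and glockenspiel bar look unmoved in the pictures. I did not measure them or the others against their starting positions.
- **Gripper:** it is raised clear and touches nothing.

**Disagreement found:** the closed fingertips are about 30 mm behind the reported TCP, not 8 mm ahead as `tips_ahead` says. Because of this my first pass went over the lever post without turning it. I measured the tips in two cameras and used the corrected height for the rest.

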